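# Start the microscope lamp and open its shutter

## Task

Start the microscope's lamp with the closed fingertips: press the raised half of the rocker on the lamp unit fully down so that the unit is switched on, then press the round key beside it fully down and hold it there for about a second, and last press the long bar key on the hand controller fully down and let it come up again, which opens the shutter. Only press: the hand controller stays flat on the bench where it lies, the controller's two small round keys are not pressed, and the oil bottle, the lens case and the slide box are left alone.

Things in the scene. Friction and masses are not known exactly. Their poses are not given: they have to be found in the camera images.
- lamp_unit: Lamp unit, a heavy fixed white console, 190 deep (x), 200 wide (y), 48 high at its near edge, 88 at its far one: a black panel that rises away from the operator at 0.21 rad. Origin: centre of the underside; own x to its far side, y to its left, z up. Across the panel, 60 apart, 10 nearer than its middle: left the rocker, middle the round lamp key, right a black dial (34 diameter, 16 high; no part in this).
- mains_rocker (a joint): Angle of the grey rocker, a shallow V whose halves are each 21 long (own x) and 26 wide, pivot line 5 mm above the panel: 0 = off (near half flat, far half raised), 0.28 rad = fully on (far half flat, near half raised). It stays where it is left; about 3 N at point rocker_push tips it.
- rocker_push (a point): Where to press: on top of the rocker's far half, 14 mm from the pivot, 7 mm from the far end. Own z is the panel's normal while the rocker is off and leans to the far side as it tips. From off to on the point sinks 4 mm, to 5 mm above the panel. Pressing along the panel's normal or straight down both work.
- lamp_key (a joint): How far the round lamp key of the lamp unit is pressed along the panel's normal: 0 = up, 0.005 m = fully down. It springs back; 1.5 N starts it, 5 N takes it fully down.
- lamp_key_top (a point): Centre of the flat top (28 diameter) of the round lamp key, 9 mm above the panel when up; own z is the panel's normal and points out.
- controller: Hand controller, a smaller loose white wedge on rubber feet, 0.6 to 1 kg: 125 deep (x), 150 wide (y), 24 high at its near edge, 51 at its far one, black panel rising away from the operator at 0.21 rad. Origin: centre of the underside; own x to its far side, y to its left. One long bar key near, two small round keys far, 80 apart. It stands left or right of the lamp unit.
- shutter_key (a joint): How far the long bar key is pressed along the panel's normal: 0 = up, 0.004 m = fully down. It springs back; 1.2 N starts it, 4 N takes it fully down.
- shutter_key_top (a point): Centre of the flat top of the bar key (18 along x by 46 along y), 8 mm above the panel when up; own z is the panel's normal and points out.
- brighter_key (a joint): How far the left small round key (18 diameter) on the controller's far part is pressed: 0 = up, 0.004 m = down. Not to be pressed.
- brighter_key_top (a point): Centre of the top of that left round key, 56 further up the slope than the bar key's centre and 40 to its left.
- dimmer_key (a joint): How far the right small round key is pressed: 0 = up, 0.004 m = down. Not to be pressed.
- dimmer_key_top (a point): Centre of the top of that right round key, 56 further up the slope than the bar key's centre and 40 to its right.
- oil_bottle: A small amber bottle with a black cap, 30 diameter, 62 high, standing between the two units. Origin: centre of its underside.
- lens_case: A round screw-top lens case, black foot and grey top, 38 diameter, 56 high, standing between the two units. Origin: centre of its underside.
- slide_box: A low closed slide box, 87 by 72, 32 high, beyond the two units. Origin: centre of its underside.
Things that resemble listed ones, but are neither listed nor needed, are in the scene too. What is shaped like the lens_case but green or red is not meant.

How it is judged (in metres and radians):
On the way, in this order (a step that is already met when the one before it is completed fails the run):
1. the rocker has been tipped on (value of joint mains_rocker above 0.22 rad), for 0.1 s.
2. with the unit switched on, the round lamp key has been held down (at least 3 of its 5 mm) for 0.7 s (value of joint lamp_key above 0.003 m and value of joint mains_rocker above 0.22 rad), for 0.7 s.
3. then the bar key has been pressed down (at least 2.5 of its 4 mm) (value of joint shutter_key above 0.0025 m and value of joint mains_rocker above 0.22 rad), for 0.05 s.
At the end, for the whole second after the job is handed in: The rocker is on (beyond 0.22 of 0.28 rad), the lamp key and the bar key are up again (within 1.5 mm), the controller rests flat within 20 mm of where it lay, and the bottle, lens case and slide box stand upright within 15 mm of their places (value of joint mains_rocker above 0.22 rad and value of joint each of lamp_key, shutter_key below 0.0015 m and distance of controller from where it was at the start of the episode below 0.02 m and angle between each of controller, oil_bottle, lens_case, slide_box's own z axis and vertical below 0.1 rad and linear speed of controller below 0.01 m/s and distance of each of oil_bottle, lens_case, slide_box from where it was at the start of the episode below 0.015 m); the robot touches nothing.
It fails at once if the lamp key or the bar key is pressed while the unit is still switched off (value of joint mains_rocker below 0.1 rad and value of joint any of lamp_key, shutter_key above 0.0025 m).
It fails at once if a small round key of the controller is pressed (value of joint any of brighter_key, dimmer_key above 0.0025 m).
It fails at once if the controller is lifted, tipped or shoved more than 20 mm (height (world z) of controller above 0.01 m or angle between controller's own z axis and vertical above 0.15 rad or distance of controller from where it was at the start of the episode above 0.02 m).
It fails at once if a bystander is lifted, knocked over or moved more than 15 mm (distance of any of oil_bottle, lens_case, slide_box from where it was at the start of the episode above 0.015 m or angle between any of oil_bottle, lens_case, slide_box's own z axis and vertical above 0.3 rad).
It also fails if it takes over 53 s, if anything falls off the work surface, if the arm or the gripper's body presses on something with over 40 N, if the wrist force passes 120 N, or if a joint passes its speed limit or range.

## Robot

A 6-joint arm with a two-finger parallel gripper is mounted at the origin on the work surface. World frame = base frame: x ahead of the robot, y to its left, z up, the work surface at z = 0. Lengths are in mm, angles in rad, forces in N, time in s.
With the tool pointing down it reaches from about 200 to 875 mm from the base axis. Payload 3.4 kg.
Tool frame: the origin (TCP) lies at the very end of the fingers, on their centre line; the grasp point (between the pads) lies 19 mm behind it (manip.pinch_z is the distance from the TCP to the grasp point, in mm); z points along the fingers, y is the line along which they close (so a half turn about z gives the same grasp; the last joint's range is limited). The gripper opens to 94 mm and grips with 3 to 60 N. Pads are 16 mm wide; open, the fingers measure 119 mm over their backs; the gripper's body (75 mm by 177 mm) begins 78 mm behind the grasp point.
Start: joints at [1.017, 0.276, 1.505, -0, 1.361, -0.121], TCP at [241.185, 522.011, 205.493] pointing down, gripper open.
Joint ranges: [-2.89, 2.89], [-0.75, 2.08], [0.22, 2.7], [-1.18, 4.32], [0.11, 2.71], [-2.7, 2.7]. Speed limits (rad/s): [2.57, 2.57, 3.14, 3.14, 3.14, 3.14].

## Interface

Orientations are given as a unit quaternion [w, x, y, z].
In Python, from cell import manip gives the robot as it stands.
- The arm moves only by the tool step_arm, never from a script. Its argument "targets" is a list that holds one entry, the list of rows, each a list of 7 numbers: the finger opening in cm, from 0 to 9.4, then the shift along the tool's x, y, z in cm, then the turn, a rotation vector about the tool's x, y, z in degrees. A call has 1 to 20 rows; each row shifts and turns the commanded pose from where the row before left it, along the tool's axes as they then stand; what a row does not reach is not made up. A row lasts 1/8 s, in which the tool goes at most 62.5 mm and 10.7 degrees, less where a joint would pass 70% of its speed; a pose out of reach is approached as far as the arm can. A call with a gripper value outside its range is refused whole. The fingers move at their own pace and stop on an object; "grip_force" is the grip in N (left out, the last holds). Time passes only in rows, so rows that do not move let the fingers close. It gives the time, the measured TCP pose, the force, the opening and the grip force at its end, in the units of the state.
- manip.sense(): the state, without advancing time (a new reading comes with each control period).
- manip.get_image(name): name is "scene" or "side" or "wrist"; returns a dict with "frame" (480x640x3 uint8, blue, green, red), "fx", "fy", "cx", "cy" (pixels), "world_to_cam" (4x4, takes a point from world to camera coordinates). Camera axes: x right, y up, looking along -z (the intrinsics and any distortion apply to the point x, -y, -z); pixel columns grow to the right and rows downward; lengths in mm; the calibration is good to about 2 mm. A picture is of the moment at which its call begins. There is no depth.
- manip.finish_job(): hands the job in; it is judged then, once.
The state is a dict: "time": time; "qpos": joint angles; "joint_vel": joint speeds; "tau": joint torques, N m; "tool_pos": TCP position; "orientation": TCP orientation; "ft_force": force on the tool from outside, world axes, zero at the start; "ft_torque": the same for the moment, N m; "width": finger opening in mm; "finger_force": force on a finger pad.
Only numpy, scipy, OpenCV 4.12 (cv2) and the standard library are available. Lean on these libraries where they do the work, as an engineer would, in place of code of your own. Each camera call takes 0.05 s, during which the arm holds its last target. There are 200 camera calls.

## Working session

There is one attempt and no reset: what is moved stays moved. The work goes in short steps, Python scripts to look and compute and a tool call to move; the robot and the scene stay as the last step left them, time stands still between calls to the robot, and variables do not carry over. Pictures are saved under pics/ and viewed, at most 10 in all, crops included, and the job is handed in when it is done.

Besides the shell and the picture viewer there is one more tool, called after "Request:" as name(argument=value, ...), one argument or row to a line, values as JSON. step_arm: Moves the arm, as the interface text tells. Its arguments: {"type":"object","properties":{"targets":{"type":"array","items":{"type":"array","items":{"type":"array","items":{"type":"number"}}}},"grip_force":{"type":"number"}},"required":["targets"]}

```bash
mkdir -p pics; ls
python3 - <<'E'
from cell import manip
import cv2
s=manip.sense(); print(s['time'],s['tool_pos'],s['orientation'],s['width'],s['ft_force'])
for n in("scene","side"):
    d=manip.get_image(n); cv2.imwrite(f"pics/{n}1.png",d["frame"])
    print(n,{k:d[k] for k in d if k!='frame'})
E
```

```text
pics
0.0 [240.88759321 521.49242804 204.62832504] [-2.77303627e-04  2.14698949e-01  9.76679875e-01 -8.40632833e-04] 94.23320745667033 [0.58170489 0.89672706 0.11645625]
scene {'fx': 459.57750365601675, 'fy': 459.57750365601675, 'cx': 313.6159898172012, 'cy': 234.1337306677186, 'world_to_cam': array([[-4.42320811e-01,  8.96700925e-01, -1.67257638e-02,
         2.43137518e+02],
       [-6.86521311e-01, -3.26526330e-01,  6.49668412e-01,
         3.79386086e+02],
       [ 5.77096864e-01,  2.98844452e-01,  7.60033686e-01,
        -1.13705121e+03],
       [ 0.00000000e+00,  0.00000000e+00,  0.00000000e+00,
         1.00000000e+00]])}
side {'fx': 544.9375277995928, 'fy': 544.9375277995928, 'cx': 322.1862974543931, 'cy': 246.11100929847325, 'world_to_cam': array([[ 9.42673768e-01, -3.33623520e-01, -7.84312494e-03,
        -5.47822725e+02],
       [ 2.60487743e-01,  7.20926900e-01,  6.42191981e-01,
        -2.31966009e+02],
       [-2.08596030e-01, -6.07420573e-01,  7.66503715e-01,
        -8.67441889e+02],
       [ 0.00000000e+00,  0.00000000e+00,  0.00000000e+00,
         1.00000000e+00]])}
```

View pics/scene1.png

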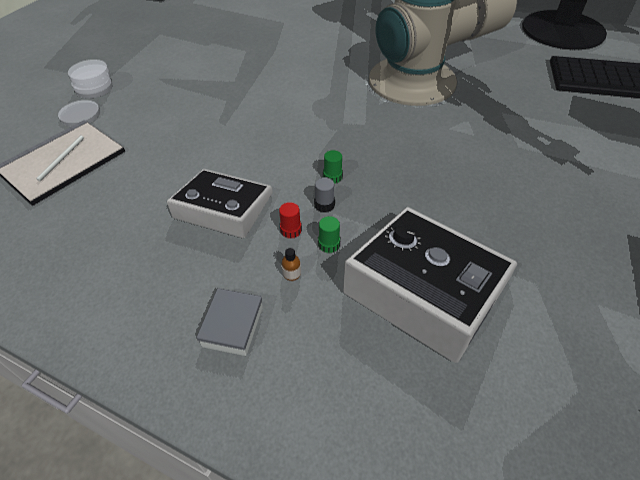

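View pics/side1.png

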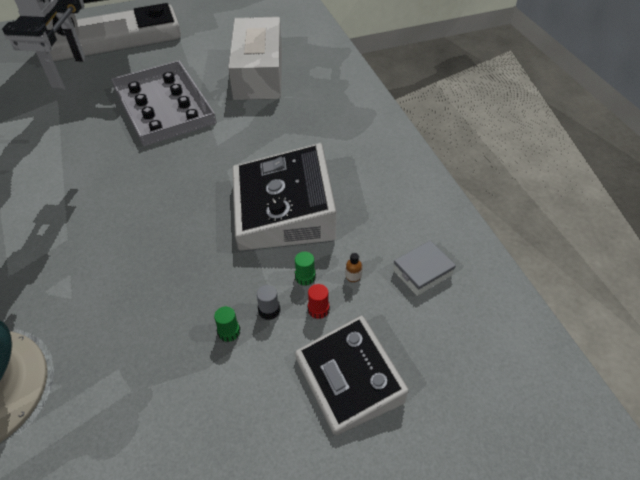

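Scene view: lamp unit with rocker at about (474,276), round key (437,257), and the controller's bar key at (228,184). In the side view they are at (273,164), (275,187) and (334,377). Next I'll enlarge these areas for precise pixel positions.

Run:
```python
import cv2,numpy as np
a=cv2.imread("pics/scene1.png");b=cv2.imread("pics/side1.png")
# origins; 4x, 100x75 windows
def c(im,x,y): return cv2.resize(im[y:y+75,x:x+100],(400,300),interpolation=cv2.INTER_CUBIC)
m=np.vstack([np.hstack([c(a,400,225),c(b,230,150)]),np.hstack([c(a,170,155),c(b,305,325)])])
cv2.imwrite("pics/crop1.png",m)
```

```text
(no output)
```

View pics/crop1.png

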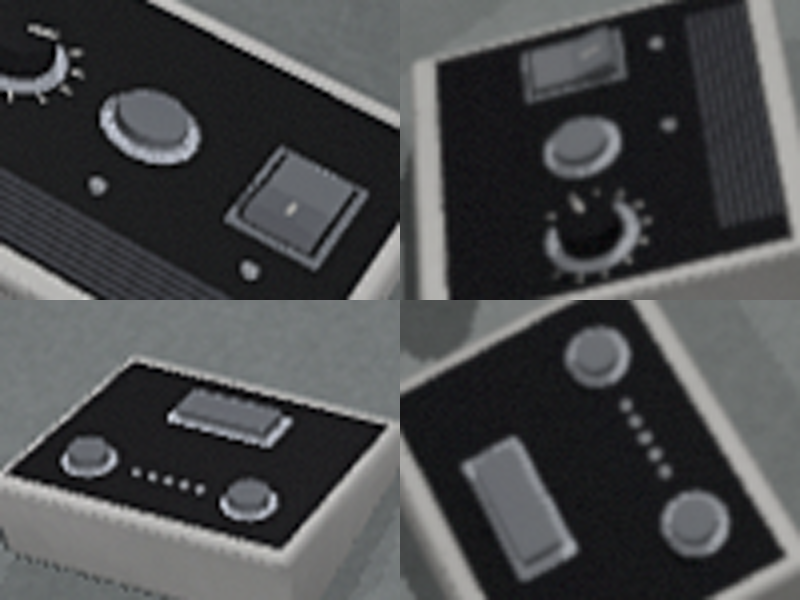

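Crops show the far half of the rocker raised. Key tops at full-image pixels: lamp key (437.8,254.5)/(275.5,185.3), rocker frame (474.3,276.5)/(273.6,166.3), bar (227.5,182.9)/(334.3,376.3), plus the two small keys.

```bash
cat > h.py <<'E'
import numpy as np
from cell import manip
from scipy.optimize import least_squares
from scipy.spatial.transform import Rotation as R
def cams():
    return {n:manip.get_image(n) for n in("scene","side")}
def proj(d,P):
    P=np.atleast_2d(P); c=P@d["world_to_cam"][:3,:3].T+d["world_to_cam"][:3,3]
    return np.c_[d["cx"]+d["fx"]*c[:,0]/-c[:,2], d["cy"]+d["fy"]*-c[:,1]/-c[:,2]]
a=.21; U=np.array([np.cos(a),0,np.sin(a)]); N=np.array([-np.sin(a),0,np.cos(a)])
def pan(mid,s,y,h): return np.array([0,0,mid])+s*U+np.array([0,y,0])+h*N
def T(p,P): return R.from_euler('z',p[2]).apply(np.atleast_2d(P))+[p[0],p[1],0]
E
python3 - <<'E'
from h import *
C=cams()
lamp=np.array([pan(68,-10,0,9),pan(68,-10,60,1.)])
lo={"scene":[(437.75,254.5),(474.3,276.5)],"side":[(275.5,185.25),(273.6,166.25)]}
co={"scene":[(227.5,182.9),(232,203.5),(192.5,192.75)],"side":[(334.25,376.25),(354.25,337.75),(378.25,379.75)]}
def tri(o):
    f=lambda X:np.concatenate([(proj(C[n],X)-o[n]).ravel() for n in C])
    r=least_squares(f,[600,0,50.]);return r.x.round(1),np.abs(r.fun).max().round(2)
for name,o in(("L",lo),("C",co)):
    for i in range(len(o["side"])): print(name,i,tri({n:o[n][i] for n in o}))
fl=lambda p:np.concatenate([(proj(C[n],T(p,lamp))-lo[n]).ravel() for n in C])
r=least_squares(fl,[600,200,0],x_scale=[10,10,.1]);print(r.x,r.fun.round(1))
con=lambda s:np.array([pan(37.5,s,0,8),pan(37.5,s+56,40,8),pan(37.5,s+56,-40,8)])
fc=lambda p:np.concatenate([(proj(C[n],T(p,con(p[3])))-co[n]).ravel() for n in C])
r2=least_squares(fc,[600,-100,0,-28],x_scale=[10,10,.1,10]);print(r2.x,r2.fun.round(1))
print(T(r.x,np.vstack([lamp,pan(68,-10+14,60,9)])),T(r2.x,con(r2.x[3])))
s=manip.sense();print(s['qpos'],s['time'])
E
```

```text
L 0 (array([562.9, 216.8,  73.1]), np.float64(0.38))
L 1 (array([575.9, 275.9,  68.6]), np.float64(0.37))
C 0 (array([ 536.5, -183.7,   37.5]), np.float64(0.26))
C 1 (array([ 587.6, -138.1,   50.3]), np.float64(0.47))
C 2 (array([ 594.9, -217.2,   49.8]), np.float64(0.41))
[ 5.75095742e+02  2.15043939e+02 -1.65045817e-01] [ 0.5 -0.5  0.1  0.1  0.7 -0.5  0.1  1. ]
[ 5.72228286e+02 -1.79717967e+02  9.89069898e-02 -3.48448737e+01] [ 0.4 -0.2  0.7 -0.1  0.1 -0.2  0.2 -0.3  0.2  0.4  0.6  0.3]
[[563.59769537 216.95906452  74.71767923]
 [575.10056374 275.86971868  66.89343192]
 [586.96191091 273.89408141  77.63611783]] [[ 536.65595003 -183.24783765   38.06048843]
 [ 587.20817229 -138.03504872   49.73424282]
 [ 595.10783689 -217.64406391   49.73424282]]
[ 1.01701466e+00  2.76365223e-01  1.50564541e+00 -7.88539218e-06
  1.36068533e+00 -1.20990921e-01] 0.2
```

```bash
cat >> h.py <<'E'
def Q(yaw):  # tool z=-panel normal, tool y = unit's y
    Rz=R.from_euler('z',yaw).as_matrix(); z=-Rz@N; y=Rz@[0,1.,0]
    return np.c_[np.cross(y,z),y,z]
def cur():
    s=manip.sense(); w,x,y,z=s['orientation']
    return np.array(s['tool_pos']),R.from_quat([x,y,z,w]).as_matrix(),s
def plan(p,Rt):  # turn first (deg, present tool axes), then shift in the turned axes (cm)
    p0,R0,s=cur()
    print("turn",np.degrees(R.from_matrix(R0.T@Rt).as_rotvec()).round(2),"shift after",(Rt.T@(np.array(p)-p0)/10).round(2),"shift now",(R0.T@(np.array(p)-p0)/10).round(2),"t",s['time'],"F",s['ft_force'].round(1),"p",p0.round(1))
E
python3 - <<'E'
from h import *
plan(np.array([587.8,273.4,78])+60*np.array(T([0,0,-.19],N)[0]),Q(-.19))
E
```

```text
turn [ -1.52 -11.99 -13.85] shift after [-35.25 -17.83  14.49] shift now [-40.68  -8.29   6.83] t 0.2 F [ 0.1  0.6 -0.3] p [241.  521.7 204.9]
```

Request:
step_arm(
  targets=[
    [[0,0,0,0,-0.5,-4,-4.6],[0,0,0,0,-0.5,-4,-4.6],[0,0,0,0,-0.5,-4,-4.6],[0,-2.5,-1.27,0.6,0,0,0],[0,-2.5,-1.27,0.6,0,0,0],[0,-2.5,-1.27,0.6,0,0,0],[0,-2.5,-1.27,0.6,0,0,0],[0,-2.5,-1.27,0.6,0,0,0],[0,-2.5,-1.27,0.6,0,0,0],[0,-2.5,-1.27,0.6,0,0,0],[0,-2.5,-1.27,0.6,0,0,0],[0,-2.5,-1.27,0.6,0,0,0],[0,-2.5,-1.27,0.6,0,0,0],[0,-2.5,-1.27,0.6,0,0,0],[0,-2.5,-1.27,0.6,0,0,0],[0,-2.5,-1.27,0.6,0,0,0],[0,-2.5,-1.27,0.6,0,0,0],[0,0,0,0,0,0,0],[0,0,0,0,0,0,0]],
  ],
)

```text
time: 2.58
tool_pos: [560.0, 279.4, 196.0]
orientation: [0.104, 0.095, 0.99, -0.01]
ft_force: [-0.4, -0.6, 0.5]
width: 0.4
finger_force: 0.0
```

Run:
```python
from h import *
import cv2
plan(np.array([587.8,273.4,78])+25*np.array(T([0,0,-.19],N)[0]),Q(-.19))
d=manip.get_image("wrist");cv2.imwrite("pics/w1.png",d["frame"])
p=[575,215,-.19]
for P in([563.2,217,74],[575.9,275.9,68.6],[587.8,273.4,78]): print(proj(d,P))
print(manip.sense()['width'])
```

```text
turn [ 0.03 -0.04 -0.08] shift after [-0.33 -0.06  9.64] shift now [-0.33 -0.07  9.64] t 2.575 F [-0.4 -0.6  0.5] p [560.  279.4 196. ]
[[240.30859966 219.3473464 ]]
[[314.05653357 217.97200758]]
[[313.83369698 236.14984776]]
0.5272967993692138
```

View pics/w1.png

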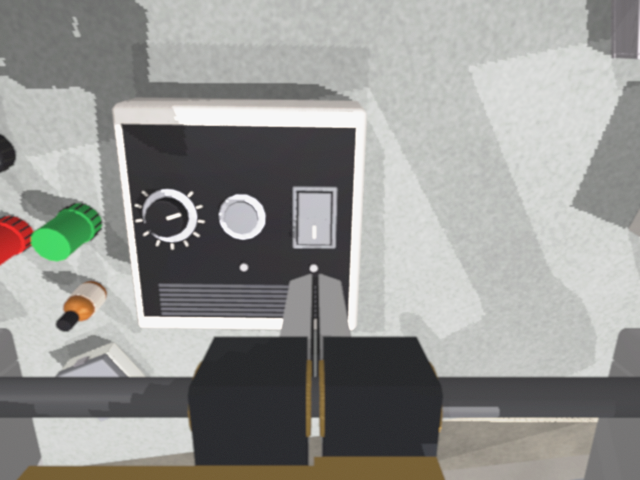

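Wrist view confirms it: rocker frame centre at (315,217), round key at (241,216), matching the predictions within ~2 mm. Now I descend to just above the rocker and press.

Request:
step_arm(
  targets=[
    [[0,-0.05,-0.01,1.5,0,0,0],[0,-0.05,-0.01,1.5,0,0,0],[0,-0.05,-0.01,1.5,0,0,0],[0,-0.05,-0.01,1.5,0,0,0],[0,-0.05,-0.01,1.5,0,0,0],[0,-0.05,-0.01,1.5,0,0,0],[0,0,0,1.0,0,0,0],[0,0,0,0.5,0,0,0],[0,0,0,0.5,0,0,0],[0,0,0,0.3,0,0,0],[0,0,0,0.2,0,0,0],[0,0,0,0,0,0,0]],
  ],
)

```text
time: 4.12
tool_pos: [587.1, 273.6, 84.6]
orientation: [0.105, 0.095, 0.99, -0.01]
ft_force: [0.5, 0.4, 0.1]
width: 0.7
finger_force: 0.0
```

Run:
```python
from h import *
plan(np.array([587.8,273.4,78])-4*np.array(T([0,0,-.19],N)[0]),Q(-.19))
```

```text
turn [ 0.04  0.04 -0.06] shift after [ 0.07 -0.01  1.06] shift now [ 0.07 -0.01  1.06] t 4.125 F [0.5 0.4 0.1] p [587.1 273.6  84.6]
```

Request:
step_arm(
  targets=[
    [[0,0,0,0.2,0,0,0],[0,0,0,0.2,0,0,0],[0,0,0,0.2,0,0,0],[0,0,0,0.1,0,0,0],[0,0,0,0.1,0,0,0],[0,0,0,0.1,0,0,0],[0,0,0,0,0,0,0]],
  ],
)

```text
time: 5.0
tool_pos: [589.5, 273.1, 76.0]
orientation: [0.105, 0.095, 0.99, -0.01]
ft_force: [1.6, -0.5, 2.4]
width: 0.4
finger_force: 1.0
```

Request:
step_arm(
  targets=[
    [[0,0,0,0.1,0,0,0],[0,0,0,0.1,0,0,0],[0,0,0,0.1,0,0,0],[0,0,0,0,0,0,0]],
  ],
)

```text
time: 5.5
tool_pos: [589.9, 273.2, 74.4]
orientation: [0.105, 0.095, 0.99, -0.009]
ft_force: [-1.6, -1.8, 10.3]
width: 0.5
finger_force: 5.1
```

Request:
step_arm(
  targets=[
    [[0,0,0,0.1,0,0,0],[0,0,0,0,0,0,0],[0,0,0,0,0,0,0]],
  ],
)

```text
time: 5.88
tool_pos: [590.0, 273.2, 74.3]
orientation: [0.106, 0.095, 0.99, -0.009]
ft_force: [-3.4, -1.1, 15.9]
width: 0.3
finger_force: 7.7
```

Hard stop reached at 16 N, so I lift and look.

Request:
step_arm(
  targets=[
    [[0,0,0,-0.4,0,0,0],[0,0,0,-1.0,0,0,0],[0,0,0,-1.5,0,0,0],[0,0,0,-1.5,0,0,0],[0,0,0,-1.5,0,0,0],[0,0,0,0,0,0,0]],
  ],
)

```text
time: 6.62
tool_pos: [578.4, 275.9, 131.6]
orientation: [0.106, 0.095, 0.99, -0.009]
ft_force: [0.8, -0.1, 0.1]
width: 0.6
finger_force: 0.0
```

Run:
```python
from h import *
import cv2
plan(np.array([563.3,217,74])+25*np.array(T([0,0,-.19],N)[0]),Q(-.19))
C=cams();w=manip.get_image("wrist")["frame"]
c=lambda im,x,y,k:cv2.resize(im[y:y+300//k,x:x+400//k],(400,300),interpolation=cv2.INTER_CUBIC)
cv2.imwrite("pics/c2.png",np.vstack([np.hstack([c(C["scene"]["frame"],430,240,4),c(C["side"]["frame"],230,140,4)]),np.hstack([c(w,200,150,2),c(w,150,120,1)])]))
```

```text
turn [ 0.15  0.2  -0.07] shift after [ 1.57 -6.07  3.06] shift now [ 1.57 -6.08  3.04] t 6.625 F [ 0.8 -0.1  0.1] p [578.4 275.9 131.6]
```

View pics/c2.png

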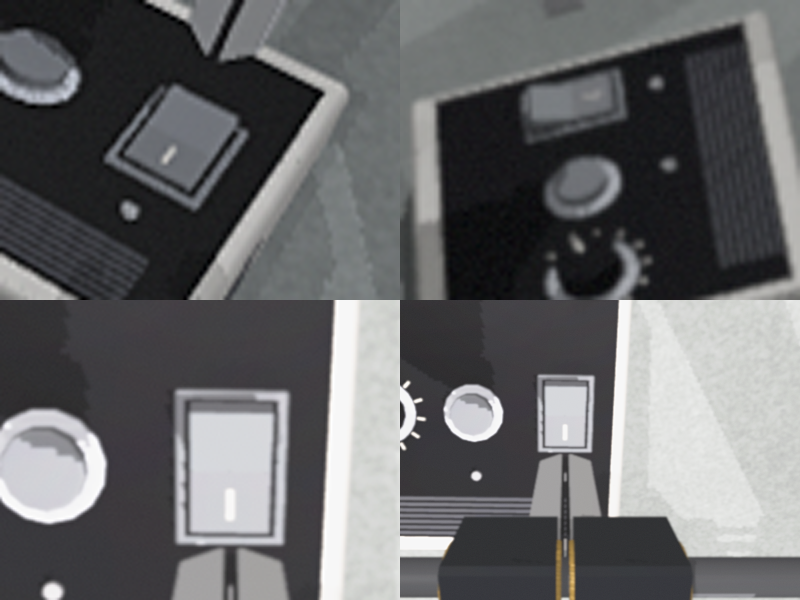

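The rocker's near half now stands raised and its far half is flat, so the unit is on. Next is the round key.

Request:
step_arm(
  targets=[
    [[0,0.4,-1.52,0,0,0,0],[0,0.4,-1.52,0,0,0,0],[0,0.4,-1.52,0,0,0,0],[0,0.4,-1.52,0,0,0,0],[0,0,0,1.2,0,0,0],[0,0,0,1.2,0,0,0],[0,0,0,1.2,0,0,0],[0,0,0,0.8,0,0,0],[0,0,0,0.4,0,0,0],[0,0,0,0.4,0,0,0],[0,0,0,0.2,0,0,0],[0,0,0,0.1,0,0,0],[0,0,0,0,0,0,0]],
  ],
)

```text
time: 8.4
tool_pos: [562.2, 216.7, 72.8]
orientation: [0.105, 0.095, 0.99, -0.009]
ft_force: [-1.2, 0.6, 2.6]
width: -0.0
finger_force: 1.5
```

Run:
```python
from h import *
plan(np.array([563.3,217,74])-5*np.array(T([0,0,-.19],N)[0]),Q(-.19))
```

```text
turn [ 0.07  0.06 -0.07] shift after [-0.13  0.05  0.4 ] shift now [-0.13  0.05  0.4 ] t 8.4 F [-1.2  0.6  2.6] p [562.2 216.7  72.8]
```

Contact. Now press fully and hold.

Request:
step_arm(
  targets=[
    [[0,0,0,0.2,0,0,0],[0,0,0,0.2,0,0,0],[0,0,0,0.2,0,0,0],[0,0,0,0.1,0,0,0],[0,0,0,0,0,0,0]],
  ],
)

```text
time: 9.02
tool_pos: [562.9, 216.5, 69.7]
orientation: [0.106, 0.095, 0.99, -0.009]
ft_force: [-13.1, 0.1, 28.7]
width: 0.6
finger_force: 15.6
```

Request:
step_arm(
  targets=[
    [[0,0,0,-0.1,0,0,0],[0,0,0,0,0,0,0],[0,0,0,0,0,0,0],[0,0,0,0,0,0,0],[0,0,0,0,0,0,0],[0,0,0,0,0,0,0],[0,0,0,0,0,0,0],[0,0,0,0,0,0,0]],
  ],
)

```text
time: 10.02
tool_pos: [562.9, 216.5, 69.8]
orientation: [0.105, 0.095, 0.99, -0.009]
ft_force: [-11.3, 0.7, 23.7]
width: 0.5
finger_force: 12.7
```

Run:
```python
from h import *
import cv2
C=cams();print(manip.sense()['tool_pos'],manip.sense()['ft_force'])
c=lambda im,x,y,k:cv2.resize(im[y:y+300//k,x:x+400//k],(400,300),interpolation=cv2.INTER_CUBIC)
cv2.imwrite("pics/c3.png",np.hstack([c(C["scene"]["frame"],400,220,4),c(C["side"]["frame"],230,140,4)]))
```

```text
[562.87811951 216.53416994  69.80653321] [-10.94160686   0.24733125  24.37588166]
```

View pics/c3.png

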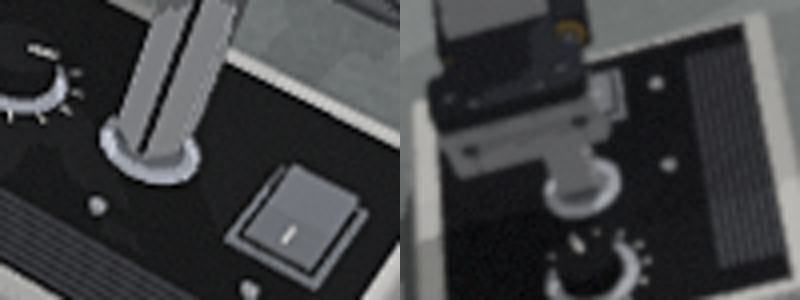

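The key is down inside its ring under hard-stop force, held for over a second, and the rocker is still on. I lift off and plan the move to the controller.

Request:
step_arm(
  targets=[
    [[0,0,0,-0.6,0,0,0],[0,0,0,-1.4,0,0,0],[0,0,0,-2,0,0,0],[0,0,0,-2,0,0,0],[0,0,0,-2,0,0,0],[0,0,0,-2,0,0,0],[0,0,0,0,0,0,0]],
  ],
)

```text
time: 11.0
tool_pos: [543.7, 220.4, 165.8]
orientation: [0.106, 0.095, 0.99, -0.009]
ft_force: [0.6, 0.1, 0.2]
width: 0.5
finger_force: 0.0
```

Run:
```python
from h import *
n=np.array(T([0,0,.1],N)[0])
plan(np.array([536.6,-183.5,38])+100*n,Q(.1))
```

```text
turn [ -3.38   0.22 -16.31] shift after [  7.3  -40.12   1.52] shift now [ -4.23 -40.39   3.9 ] t 11.0 F [0.6 0.1 0.2] p [543.7 220.4 165.8]
```

Request:
step_arm(
  targets=[
    [[0,0,0,0,-0.85,0,-4.1],[0,0,0,0,-0.85,0,-4.1],[0,0,0,0,-0.85,0,-4.1],[0,0,0,0,-0.85,0.2,-4.0],[0,0.52,-2.87,0.11,0,0,0],[0,0.52,-2.87,0.11,0,0,0],[0,0.52,-2.87,0.11,0,0,0],[0,0.52,-2.87,0.11,0,0,0],[0,0.52,-2.87,0.11,0,0,0],[0,0.52,-2.87,0.11,0,0,0],[0,0.52,-2.87,0.11,0,0,0],[0,0.52,-2.87,0.11,0,0,0],[0,0.52,-2.87,0.11,0,0,0],[0,0.52,-2.87,0.11,0,0,0],[0,0.52,-2.87,0.11,0,0,0],[0,0.52,-2.87,0.11,0,0,0],[0,0.52,-2.87,0.11,0,0,0],[0,0.52,-2.87,0.11,0,0,0],[0,0,0,0,0,0,0]],
  ],
)

```text
time: 13.38
tool_pos: [514.5, -188.1, 133.1]
orientation: [0.102, -0.048, 0.994, 0.005]
ft_force: [-0.2, 0.4, -0.0]
width: 1.2
finger_force: 0.0
```

Run:
```python
from h import *
import cv2
n=np.array(T([0,0,.1],N)[0])
plan(np.array([536.6,-183.5,38])+20*n,Q(.1))
d=manip.get_image("wrist");cv2.imwrite("pics/w2.png",d["frame"])
print(proj(d,[[536.6,-183.5,38],[587.5,-138,50],[595,-217.5,50]]))
```

```text
turn [-0.03 -0.26 -0.2 ] shift after [-0.22  0.24  7.77] shift now [-0.25  0.24  7.77] t 13.375 F [-0.2  0.4 -0. ] p [ 514.5 -188.1  133.1]
[[317.63225645 243.22713428]
 [367.88189474 310.83947244]
 [268.28444442 310.67920735]]
```

View pics/w2.png

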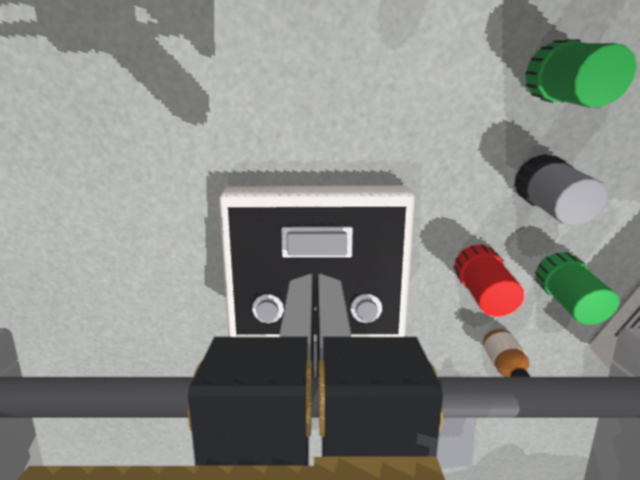

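The bar key at (317,243) matches the prediction. Now I descend onto it.

Request:
step_arm(
  targets=[
    [[0,-0.06,0.06,1.8,0,0,0],[0,-0.06,0.06,1.8,0,0,0],[0,-0.06,0.06,1.8,0,0,0],[0,-0.06,0.06,1.8,0,0,0],[0,0,0,0.6,0,0,0],[0,0,0,0.6,0,0,0],[0,0,0,0.4,0,0,0],[0,0,0,0.2,0,0,0],[0,0,0,0.2,0,0,0],[0,0,0,0,0,0,0]],
  ],
)

```text
time: 14.68
tool_pos: [535.9, -182.1, 44.9]
orientation: [0.103, -0.049, 0.993, 0.005]
ft_force: [-0.6, 0.2, -0.2]
width: 0.2
finger_force: 0.0
```

Run:
```python
from h import *
n=np.array(T([0,0,.1],N)[0])
plan(np.array([536.6,-183.5,38])-4*n,Q(.1))
```

```text
turn [-0.04 -0.16 -0.02] shift after [ 0.09 -0.15  1.09] shift now [ 0.09 -0.15  1.09] t 14.675 F [-0.6  0.2 -0.2] p [ 535.9 -182.1   44.9]
```

Request:
step_arm(
  targets=[
    [[0,0.09,-0.1,0.2,0,0,0],[0,0,0,0.2,0,0,0],[0,0,0,0.2,0,0,0],[0,0,0,0.1,0,0,0],[0,0,0,0.1,0,0,0],[0,0,0,0.1,0,0,0],[0,0,0,0,0,0,0]],
  ],
)

```text
time: 15.55
tool_pos: [537.0, -183.0, 36.0]
orientation: [0.103, -0.05, 0.993, 0.005]
ft_force: [-1.9, -0.5, 3.7]
width: 0.5
finger_force: 1.9
```

Request:
step_arm(
  targets=[
    [[0,0,0,0.1,0,0,0],[0,0,0,0.1,0,0,0],[0,0,0,0.1,0,0,0],[0,0,0,0,0,0,0]],
  ],
)

```text
time: 16.05
tool_pos: [537.2, -183.0, 35.5]
orientation: [0.104, -0.05, 0.993, 0.004]
ft_force: [-10.3, 0.6, 22.3]
width: 0.2
finger_force: 12.1
```

At the stop (22 N), so the bar key is fully down. Lifting off.

Request:
step_arm(
  targets=[
    [[0,0,0,-0.3,0,0,0],[0,0,0,-0.6,0,0,0],[0,0,0,-1.5,0,0,0],[0,0,0,-2,0,0,0],[0,0,0,-2,0,0,0],[0,0,0,-2,0,0,0],[0,0,0,-2,0,0,0],[0,0,0,0,0,0,0],[0,0,0,0,0,0,0]],
  ],
)

```text
time: 17.18
tool_pos: [516.0, -184.7, 134.3]
orientation: [0.103, -0.05, 0.993, 0.005]
ft_force: [-0.2, 0.1, 0.2]
width: 0.5
finger_force: 0.0
```

Run:
```python
from h import *
import cv2
s=manip.sense();print(s['ft_force'],s['tool_pos'])
cv2.imwrite("pics/s3.png",manip.get_image("side")["frame"])
```

```text
[-0.20793784  0.11251366  0.19117055] [ 516.0102866  -184.67315379  134.30354812]
```

View pics/s3.png

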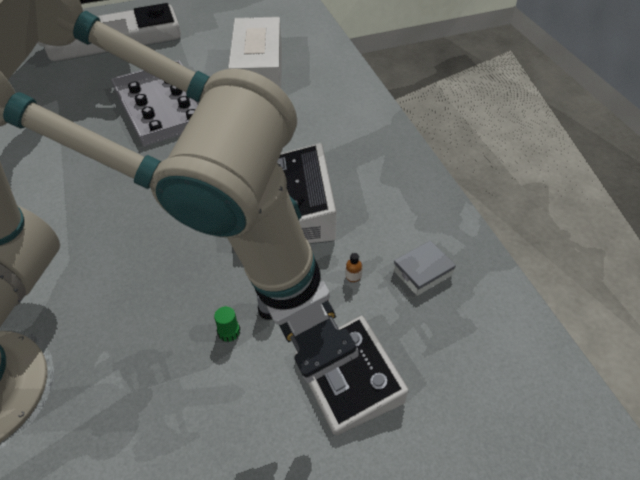

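The controller (corner still at (340,432)), bottle (354,267) and slide box (424,266) haven't moved, and the gripper is clear of everything. Handing in.

```bash
python3 -c "
from cell import manip
print(manip.finish_job())"
```

```text
the job is handed in; nothing more can be done
None
```

I handed the job in at about 17 s: the rocker is on, the round lamp key was held fully down for over a second, and the bar key was pressed to its stop and released; nothing else appeared to move in the views I had, and the judge returned no verdict.

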